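Start the bench dust extraction in the cooperage

ROBOT

A 6-joint arm with a two-finger parallel gripper is mounted at the origin on the work surface. World frame = base frame: x ahead of the robot, y to its left, z up, the work surface at z = 0. Lengths are in m, angles in rad, forces in N, time in s.
With the tool pointing down it reaches from about 0.35 to 0.775 m from the base axis. Payload 5.5 kg.
Tool frame: the origin (TCP) lies at the very end of the fingers, on their centre line; the grasp point (between the pads) lies 19 mm behind it; z points along the fingers, y is the line along which they close (so a half turn about z gives the same grasp; the last joint's range is limited). The gripper opens to 85 mm and grips with 20 to 120 N. Pads are 22 mm wide; open, the fingers measure 114 mm over their backs; the gripper's body (76 mm by 85 mm) begins 54 mm behind the grasp point. The pads swing forward as they close: fully open they stand 13 mm farther back than shut.
Start: joints at [1.001, 0.313, 0.046, 1.304, 0, 1.431], TCP at [0.24, 0.523, 0.203] pointing down, gripper open.
Joint ranges: [-2.76, 2.76], [-0.86, 1.69], [-1.03, 1.26], [-2.2, 2.34], [-1.47, 1.5], [-3.14, 3.14]. Speed limits (rad/s): [2.57, 2.57, 3.14, 3.14, 3.14, 3.14].

INTERFACE

Orientations are given as a unit quaternion [x, y, z, w].
In Python, from workcell import * gives the robot as it stands. The module is installed in compiled form; this text tells all that it offers.
- The arm moves only by the tool send_rows, never from a script. Its argument "rows" is a list of rows, each a list of 2 entries, a list of its own where there are three numbers: the shift along the tool's x, y, z in mm, then the turn, a rotation vector about the tool's x, y, z in rad. A call has 1 to 5 rows; each row is the pose to reach, as a shift and turn from the pose commanded when the call began, along the tool's axes at that moment; what a row does not reach only later rows make up. A row lasts 1/12 s, in which the tool goes at most 41.7 mm and 7.16 degrees, less where a joint would pass 70% of its speed; a pose out of reach is approached as far as the arm can. A call with a gripper value outside its range is refused whole. "jaw" is the closure, from 0 (fully open) to 1 (shut), set as the call begins (left out, the last holds). The fingers move at their own pace and stop on an object; "force" is the grip in N (left out, the last holds). Time passes only in rows, so rows that repeat a pose let the fingers close. It gives the time, the measured TCP pose, the force, the opening and the grip force at its end, in the units of the state.
- read_state(): the state, without advancing time (a new reading comes with each control period).
- capture(name): name is "side" or "top"; returns a dict with "image" (400x640x3 uint8, red, green, blue), "mtx" (3x3 intrinsics, pixels), "k1" (the pictures are not rectified: a ray, as slopes to the right and down, at radius r is drawn at 1 + k1 r^2 times it, then the intrinsics apply), "R" (3x3) and "t" (3): a world point X has camera coordinates R X + t. Camera axes: x right, y down, z forward; pixel columns grow to the right and rows downward; lengths in m; the calibration is good to about 2 mm. A picture is of the moment at which its call begins. There is no depth.
- finish_job(): hands the job in; it is judged then, once.
Trained networks look in the newest picture that a camera, given by its name, has taken for a name from the list of things; names that differ only in an ending like _2 or _b are one class to them, and where a whole thing is asked for, a point or a joint stands for the part that bears it (a point fixed in the world has none). Each returns a list of dicts, best first, with "confidence" (0 to 1); they miss things now and then, are a little off and sometimes report something else, mostly with a low value. They report only what shows in the picture. A call takes as long as a camera call.
- search_frame(name, camera): "at" ([x, y, z] in m, in the coordinates of the camera as it stood for that picture, good to about 4 mm: the middle of the surface that is visible of it).
- silhouettes(name, camera): "pixels" (400x640 bool, what is visible of it).
The state is a dict: "clock": time; "q": joint angles; "joint_velocities": joint speeds; "tau": joint torques, N m; "tool_pos": TCP position; "orientation": TCP orientation; "force": force on the tool from outside, world axes, zero at the start; "moment": the same for the moment, N m; "width": finger opening in m; "finger_force": force on a finger pad.
Only numpy, scipy, OpenCV 4.12 (cv2) and the standard library are available. Lean on these libraries where they do the work, as an engineer would, in place of code of your own. Each camera call takes 0.05 s, during which the arm holds its last target. There are 200 camera calls.

TASK

Get the bench dust extraction running: slide the shutter on the suction box fully open and see that the toggle on the grey console is on, leaning away from the robot's side (flip it only if it is off). Then push the black spring knob in against its spring, turn it clockwise past its safety stop as far as it goes, and let it spring back out. Leave everything else on the bench where it is.

Things in the scene. Friction and masses are not known exactly. Their poses are not given: they have to be found in the camera images.
- console: Grey control console fixed to the bench, 180 (x) x 280 (y) x 90 mm high, level top; origin: centre of its underside. Its front (-x) faces the robot, turned up to 0.25 rad. On top: the black spring knob on an axis at local (0, +75 mm), the toggle at local (0, -75 mm), two unlit lamps 10 mm high between them, farther back. Console and suction box may swap sides, left or right.
- knob_top (a point): Centre of the flat top of the spring knob, on its vertical turning axis, 138 mm above the bench when out. The knob is a black fluted round grip 38 mm in diameter, 28 mm tall, on a round skirt 62 mm wide and 8 mm thick; the skirt's top is 28 mm below this point, its underside 12 mm above the console when out. The point turns with the knob: the 3 mm raised pointer with a white line lies at -x, z is up.
- knob (a joint): Turn of the spring knob, rad, growing clockwise seen from above: 0 to 0.2 at the start, 1.4 at the far end. Unless pushed in by at least 6 mm it is blocked by a safety stop at about 0.3; beyond about 0.95 it is past the stop and can spring out again; between the two it stays caught down. Friction 0.05 N m; it stays where left.
- knob_push (a joint): How far the spring knob is pushed in (straight down), m: 0 out, 0.008 fully in. The spring takes about 5 N to start and 13 N fully in, and returns the knob by itself.
- toggle_tip (a point): Centre of the 16 mm steel ball at the end of the toggle lever, 46 mm from its pivot. The pivot is 102 mm above the bench, at the console's local (0, -75 mm), on a 50 x 36 x 10 mm plinth. The shank is 8 mm thick.
- toggle (a joint): Toggle angle, rad: 0 is off (leaning 0.5 rad from upright towards the console's front, local -x), 1.0 is on (leaning 0.5 rad towards its back, +x). It snaps over centre at 0.5 and falls to the nearer end by itself; about 0.5 N at the ball moves it. On and off are equally likely at the start.
- suction_box: Steel suction box fixed to the bench, 170 (x) x 280 (y) x 80 mm high, origin at the centre of its underside, front (-x) towards the robot, turned up to 0.25 rad. A pipe stub leaves its back. Its top has a 90 x 95 mm grilled mouth in the half towards local -y, covered by the shutter when shut. Guide rails 9 mm high run along local y at x = +-60 mm.
- shutter_handle (a point): Centre of the top of the shutter's handle, 120 mm above the bench. The handle is an upright aluminium bar 50 mm long (local x), 14 mm thick (local y) and 36 mm tall, in the middle of the 108 x 104 x 3 mm flat shutter plate. The point's y axis is the direction in which the shutter opens.
- shutter (a joint): Shutter position, m: 0 shut, 0.10 fully open, growing along the suction box's local +y; starts between 0 and 0.02. It slides with about 3 N of friction and stays where it is left.
- cask: Small upright wooden cask, 176 mm across, 240 mm high, origin at the underside's centre; bystander.
- heads: Stack of five round wooden cask heads in one piece, 150 mm across, 57 mm high, origin at the underside's centre; bystander.
- hoop: Steel cask hoop lying flat, 170 mm across, 22 mm high, origin at the underside's centre; bystander.
- hoop_upper: Dark steel cask hoop, 156 mm across, 22 mm high, lying inside the larger hoop, origin at the underside's centre; bystander.
- hammer: Hammer lying on the bench, 260 mm long along its x; bystander.
- bung: Tapered cork bung, 42 mm across, 34 mm high, standing between the console and the suction box, origin at the underside's centre; bystander.
- driver: Hoop driver, a 100 x 32 x 38 mm steel bar with a wooden back, lying near the bung, origin at the underside's centre; bystander.
- glue: White bottle, 48 mm across, 130 mm high, origin at the underside's centre; bystander.

How it is judged:
On the way, in this order (a step that is already met when the one before it is completed fails the run):
1. the shutter is fully open (within 10 mm) and the toggle is on (value of joint shutter above 0.09 m and value of joint toggle above 0.85 rad), for 0.1 s.
2. then the spring knob is pushed in by more than 4.5 mm (value of joint knob_push above 0.0045 m), for 0.1 s.
3. the spring knob is turned past its safety stop to the far end (beyond 1.2 rad) (value of joint knob above 1.2 rad), for 0.1 s.
At the end, for the whole second after the job is handed in: Shutter open beyond 90 mm of its 100, toggle on (beyond 0.85 of 1.0 rad), spring knob turned beyond 1.2 of 1.4 rad and sprung back out to within 1.5 mm (all of step 1 and value of joint knob above 1.2 rad and value of joint knob_push below 0.0015 m); the robot touches nothing.
It fails at once if a toggle that was on is flipped off (distance of toggle_tip from where it was at the start of the episode above 0.035 m and value of joint toggle below 0.4 rad).
It fails at once if a bystander is moved by more than 30 mm (distance of any of cask, heads, hoop, hoop_upper, hammer, bung, driver, glue from where it was at the start of the episode above 0.03 m).
It also fails if it takes over 61 s, if anything falls off the work surface, if the arm or the gripper's body presses on something with over 40 N, if the wrist force passes 120 N, or if a joint passes its speed limit or range.

## Working session

There is one attempt and no reset: what is moved stays moved. The work goes in short steps, Python scripts to look and compute and a tool call to move; the robot and the scene stay as the last step left them, time stands still between calls to the robot, and variables do not carry over. Pictures are saved under pics/ and viewed, at most 13 in all, crops included, and the job is handed in when it is done.

Besides the shell and the picture viewer there is one more tool, called as name(argument=value, ...), one argument or row to a line, values as JSON. send_rows: Moves the arm, as the interface text tells. Its arguments: {"type":"object","properties":{"rows":{"type":"array"},"jaw":{"type":"number"},"force":{"type":"number"}},"required":["rows"]}

```bash
mkdir -p pics
cat > h.py <<'E'
from workcell import *
import numpy as np, cv2
from scipy.spatial.transform import Rotation as Rot
def cap(n,save=None):
    c=capture(n)
    if save: cv2.imwrite('pics/'+save,c['image'][:,:,::-1])
    return c
def w(c,p): return c['R'].T@(np.array(p)-c['t'])
def ray(c,uv):
    K=c['mtx'];d=np.array([(uv[0]-K[0,2])/K[0,0],(uv[1]-K[1,2])/K[1,1]]);s=d.copy()
    for _ in range(20): s=d/(1+c['k1']*(s@s))
    return c['R'].T@np.array([s[0],s[1],1.])
def atz(c,uv,z):
    o=-c['R'].T@c['t'];r=ray(c,uv);return o+r*(z-o[2])/r[2]
def proj(c,X):
    p=c['R']@np.array(X)+c['t'];s=p[:2]/p[2];s=s*(1+c['k1']*(s@s));K=c['mtx']
    return np.array([K[0,0]*s[0]+K[0,2],K[1,1]*s[1]+K[1,2]])
def to_tool(dw):
    return Rot.from_quat(read_state()['orientation']).inv().apply(dw)*1000
E
python3 - <<'E'
from h import *
np.set_printoptions(precision=3,suppress=True)
s=read_state();print(s['clock'],s['tool_pos'],Rot.from_quat(s['orientation']).as_matrix())
for n in ['top','side']:
    c=cap(n,n+'0.png');print(n,-c['R'].T@c['t'])
    for t in ['console','knob_top','toggle_tip','suction_box','shutter_handle','cask','glue','heads','hoop','hammer','bung','driver']:
        print(t,[(w(c,d['at']).round(3).tolist(),round(d['confidence'],2)) for d in search_frame(t,n)[:2]])
E
```

```text
0.0 [0.239 0.522 0.202] [[-0.909  0.417 -0.001]
 [ 0.417  0.909 -0.002]
 [ 0.    -0.002 -1.   ]]
top [0.397 0.046 1.845]
console [([0.553, 0.246, 0.091], 0.58)]
knob_top [([0.544, 0.317, 0.11], 0.7), ([0.553, 0.247, 0.09], 0.31)]
toggle_tip []
suction_box [([0.55, -0.236, 0.076], 0.73)]
shutter_handle [([0.542, -0.289, 0.087], 0.58), ([0.563, 0.171, 0.12], 0.53)]
cask [([0.394, 0.525, 0.236], 0.62)]
glue []
heads [([0.357, -0.487, 0.058], 0.79)]
hoop [([0.782, 0.013, 0.02], 0.77)]
hammer [([0.282, 0.304, 0.02], 0.96)]
bung [([0.572, -0.002, 0.032], 0.61)]
driver [([0.46, 0.003, 0.014], 0.75)]
side [-0.025 -0.627  1.106]
console [([0.53, 0.207, 0.087], 0.98), ([0.527, -0.269, 0.079], 0.61)]
knob_top [([0.539, 0.303, 0.116], 0.47)]
toggle_tip [([0.565, 0.163, 0.115], 0.39)]
suction_box [([0.527, -0.267, 0.081], 0.71)]
shutter_handle [([0.536, -0.309, 0.084], 0.62)]
cask [([0.374, 0.49, 0.172], 0.94)]
glue [([0.577, 0.46, 0.072], 0.68)]
heads [([0.36, -0.486, 0.057], 0.6)]
hoop [([0.733, -0.03, 0.017], 0.56), ([0.453, -0.011, 0.015], 0.31)]
hammer [([0.282, 0.294, 0.024], 0.74)]
bung [([0.569, -0.013, 0.031], 0.51)]
driver [([0.457, -0.011, 0.014], 0.88), ([0.538, -0.308, 0.083], 0.25)]
```

View pics/top0.png

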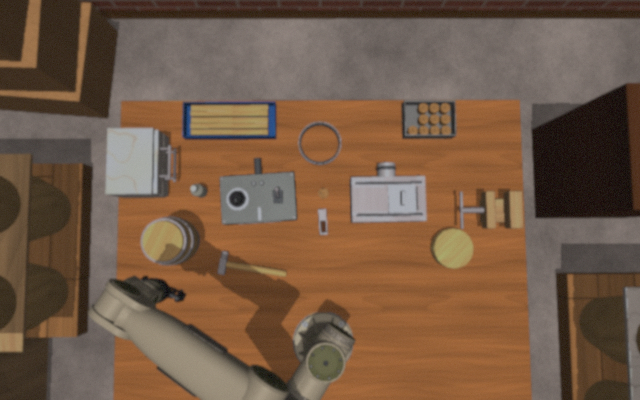

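View pics/side0.png

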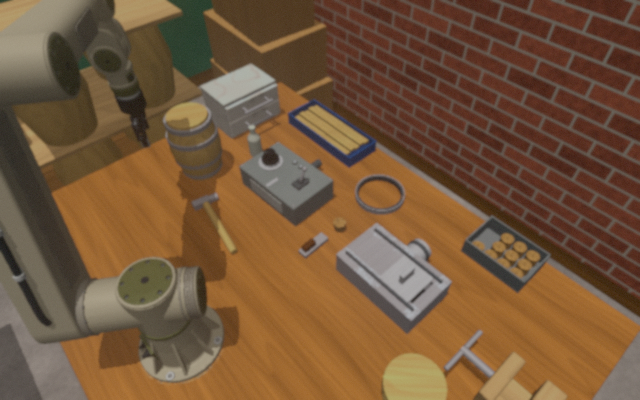

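The console is on the left, with the knob at (237,198) and the toggle at about (277,195). The suction box is on the right, with the handle at (405,197). I'll zoom in and fit poses.

Run:
```python
from h import *
np.set_printoptions(precision=3,suppress=True)
def crop(im,x,y,W,H,f): return cv2.resize(im[y:y+H,x:x+W],None,fx=f,fy=f,interpolation=cv2.INTER_CUBIC)
t=capture('top')
for n,z in [('console',.09),('suction_box',.08)]:
    for m in silhouettes(n,'top')[:1]:
        p=m['pixels'].astype(np.uint8);p=cv2.morphologyEx(p,cv2.MORPH_OPEN,np.ones((17,17)))
        cs=max(cv2.findContours(p,0,1)[0],key=cv2.contourArea)[:,0]
        P=np.array([atz(t,q,z)[:2] for q in cs.astype(float)]).astype(np.float32)
        print(n,m['confidence'],cv2.minAreaRect(P))
s=capture('side')
for n in ['toggle_tip','knob_top','shutter_handle']:
  for cam,c in (('top',t),('side',s)):
    for m in silhouettes(n,cam)[:2]:
        ys,xs=np.nonzero(m['pixels']);print(n,cam,round(m['confidence'],2),xs.min(),xs.max(),ys.min(),ys.max(),xs.mean(),ys.mean())
a=np.hstack([crop(t['image'],215,160,90,65,4),crop(t['image'],345,160,90,65,4)])
b=np.hstack([crop(s['image'],235,135,100,85,3.6),crop(s['image'],335,220,120,110,2.78)][:1]+[cv2.resize(s['image'][225:325,335:455],(360,306))])
cv2.imwrite('pics/z1.png',np.vstack([a,b])[:,:,::-1])
```

```text
console 0.81 ((0.5471470952033997, 0.24427708983421326), (0.18563218414783478, 0.2806597352027893), 3.0394623279571533)Traceback (most recent call last):
  File "<stdin>", line 8, in <module>
ValueError: max() iterable argument is empty
```

Run:
```python
from h import *
np.set_printoptions(precision=3,suppress=True)
t=capture('top')
for n,z in [('suction_box',.08)]:
    for m in silhouettes(n,'top')[:2]:
        p=m['pixels'].astype(np.uint8)
        p=cv2.morphologyEx(p,cv2.MORPH_CLOSE,np.ones((25,25)));p=cv2.morphologyEx(p,cv2.MORPH_OPEN,np.ones((21,21)))
        print(p.sum());
        if p.sum()<100: continue
        cs=max(cv2.findContours(p,0,1)[0],key=cv2.contourArea)[:,0]
        P=np.array([atz(t,q,z)[:2] for q in cs.astype(float)]).astype(np.float32)
        print(n,m['confidence'],cv2.minAreaRect(P))
s=capture('side')
for n in ['toggle_tip','knob_top','shutter_handle']:
  for cam,c in (('top',t),('side',s)):
    for m in silhouettes(n,cam)[:2]:
        ys,xs=np.nonzero(m['pixels']);print(n,cam,round(m['confidence'],2),xs.min(),xs.max(),ys.min(),ys.max(),xs.mean(),ys.mean())
def crop(im,x,y,W,H): return cv2.resize(im[y:y+H,x:x+W],(400,300),interpolation=cv2.INTER_CUBIC)
a=np.hstack([crop(t['image'],215,160,92,69),crop(t['image'],345,160,92,69)])
b=np.hstack([crop(s['image'],235,140,104,78),crop(s['image'],335,222,128,96)])
cv2.imwrite('pics/z1.png',np.vstack([a,b])[:,:,::-1])
```

```text
3412
suction_box 0.96 ((0.542101263999939, -0.2427707016468048), (0.28399956226348877, 0.17009727656841278), 89.6907958984375)
toggle_tip side 0.58 298 305 167 183 301.2564102564103 176.82051282051282
knob_top top 0.57 229 244 190 206 236.7605633802817 197.981220657277
knob_top side 0.73 261 277 148 165 269.06808510638297 156.91914893617022
knob_top side 0.26 297 305 168 183 301.36538461538464 176.05769230769232
shutter_handle top 0.97 388 416 183 212 401.61180904522615 197.62939698492463
shutter_handle side 0.9 380 431 256 300 405.49656226126814 278.3651642475172
```

View pics/z1.png

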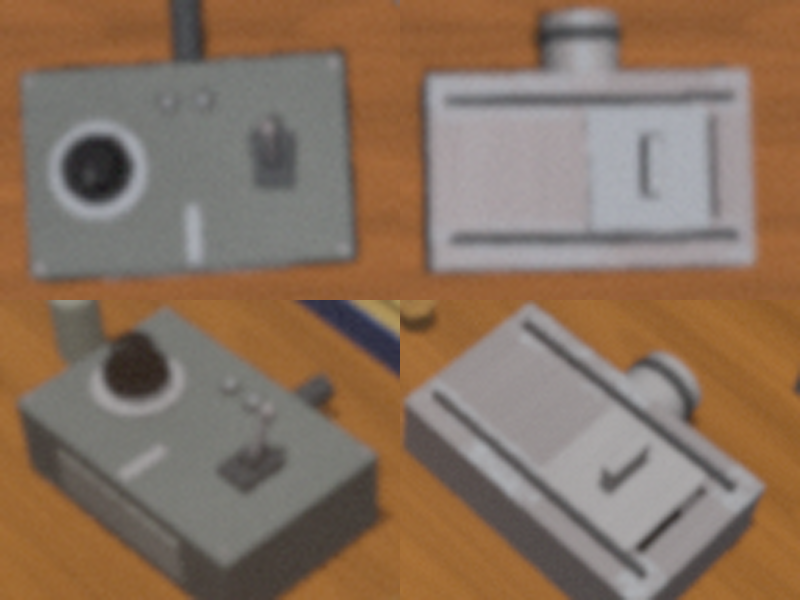

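The toggle's ball sits toward +x of its pivot, at top crop (265,122) against plinth (273,155), so it looks on. The knob skirt is at crop (98,168) and the handle at (655,165). I'll check these against the model.

Run:
```python
from h import *
np.set_printoptions(precision=3,suppress=True)
t=capture('top');s=capture('side')
T=lambda x,y:(215+x*.23,160+y*.23); S=lambda x,y:(235+x*.26,140+(y-300)*.26)
B=lambda x,y:(345+(x-400)*.23,160+y*.23); D=lambda x,y:(335+(x-400)*.32,222+(y-300)*.32)
def tri(a,b):
    A=[];r=[]
    for c,uv in((t,a),(s,b)):
        d=ray(c,uv);d/=np.linalg.norm(d);M=np.eye(3)-np.outer(d,d);A.append(M);r.append(M@(-c['R'].T@c['t']))
    return np.linalg.lstsq(np.vstack(A),np.hstack(r),rcond=None)[0]
print('con corners top',[atz(t,T(*p),.09)[:2] for p in [(25,75),(342,53),(354,258),(35,276)]])
print('con corners side',[atz(s,S(*p),.09)[:2] for p in [(22,402),(165,308),(378,460),(225,570)]])
print('box corners top',[atz(t,B(*p),.08)[:2] for p in [(425,72),(748,70),(755,262),(430,268)]])
print('box corners side',[atz(s,D(*p),.08)[:2] for p in [(405,402),(530,306),(764,485)]])
print('skirt top',atz(t,T(98,169),.110),'side',atz(s,S(137,380),.110))
print('grip net top',atz(t,(236.8,198),.13),'side',atz(s,(269.07,156.9),.124))
print('tip',tri(T(264,122),S(266,407)),'at .142',atz(t,T(264,122),.142),atz(s,S(266,407),.142))
print('plinth',atz(t,T(273,158),.1))
print('handle',atz(t,B(652,165),.12))
print('plate edges L,R',atz(t,B(588,165),.084),atz(t,B(710,165),.084))
```

```text
con corners top [array([0.624, 0.383]), array([0.642, 0.11 ]), array([0.465, 0.1  ]), array([0.451, 0.373])]
con corners side [array([0.456, 0.364]), array([0.627, 0.379]), array([0.641, 0.099]), array([0.467, 0.091])]
box corners top [array([ 0.626, -0.105]), array([ 0.626, -0.386]), array([ 0.459, -0.388]), array([ 0.455, -0.107])]
box corners side [array([ 0.458, -0.116]), array([ 0.624, -0.115]), array([ 0.631, -0.39 ])]
skirt top [0.541 0.317 0.11 ] side [0.537 0.299 0.11 ]
grip net top [0.542 0.316 0.13 ] side [0.537 0.305 0.124]
tip [0.579 0.172 0.141] at .142 [0.577 0.173 0.142] [0.579 0.17  0.142]
plinth [0.55  0.169 0.1  ]
handle [ 0.54  -0.293  0.12 ]
plate edges L,R [ 0.543 -0.245  0.084] [ 0.543 -0.35   0.084]
```

Toggle is on: the tip is 26 mm behind the pivot and z = 0.141 fits the model. The knob is near (0.541, 0.313) and the handle near (0.541, -0.295). First I'll lift, close the fingers and test the turn sign.

send_rows(
  rows=[
    [[0, 0, -40], [0, 0, -0.12]],
    [[0, 0, -80], [0, 0, -0.24]],
    [[0, 0, -100], [0, 0, -0.36]],
    [[0, 0, -100], [0, 0, -0.43]],
  ],
  jaw=1,
  force=40,
)

```text
clock: 2.33
tool_pos: [0.2407, 0.5244, 0.3084]
orientation: [-0.003, 1.0, 0.004, 0.002]
force: [0.4, -0.5, 0.2]
width: 0.0384
finger_force: 0.0
```

Run:
```python
from h import *
s=read_state();print(s['clock'],s['q'],s['tool_pos'],Rot.from_quat(s['orientation']).as_matrix().round(3))
```

```text
2.3333 [1.00146730e+00 3.07700712e-01 2.95152832e-01 1.54917571e+00
 1.34167107e-05 9.95607520e-01] [0.24067067 0.52444754 0.30842405] [[-1.    -0.006  0.005]
 [-0.006  1.     0.008]
 [-0.005  0.008 -1.   ]]
```

send_rows(
  rows=[
    [[-300, -872, 0], [0, 0, 0]],
    [[-300, -872, 0], [0, 0, 0]],
    [[-300, -872, 0], [0, 0, 0]],
    [[-300, -872, 0], [0, 0, 0]],
    [[-300, -872, 0], [0, 0, 0]],
  ],
)

```text
clock: 2.75
tool_pos: [0.3075, 0.3241, 0.3026]
orientation: [-0.001, 1.0, 0.0, 0.0]
force: [0.8, -0.3, 1.0]
width: -0.0003
finger_force: 0.0
```

send_rows(
  rows=[
    [[-230, -670, 0], [0, 0, 0]],
    [[-230, -670, 0], [0, 0, 0]],
    [[-230, -670, 0], [0, 0, 0]],
    [[-230, -670, 0], [0, 0, 0]],
    [[-230, -670, 0], [0, 0, 0]],
  ],
)

```text
clock: 3.17
tool_pos: [0.3752, 0.1268, 0.303]
orientation: [-0.0, 1.0, 0.0, 0.001]
force: [2.2, 0.7, -0.0]
width: 0.0002
finger_force: 0.0
```

send_rows(
  rows=[
    [[-166, -477, 0], [0, 0, 0]],
    [[-166, -477, 0], [0, 0, 0]],
    [[-166, -477, 0], [0, 0, 0]],
    [[-166, -477, 0], [0, 0, 0]],
    [[-166, -477, 0], [0, 0, 0]],
  ],
)

```text
clock: 3.58
tool_pos: [0.4438, -0.0703, 0.3029]
orientation: [0.0, 1.0, -0.0, 0.001]
force: [1.0, 0.0, -0.6]
width: -0.0002
finger_force: 0.0
```

send_rows(
  rows=[
    [[-98, -280, 0], [0, 0, 0]],
    [[-98, -280, 0], [0, 0, 0]],
    [[-98, -280, 0], [0, 0, 0]],
    [[-98, -280, 0], [0, 0, 0]],
    [[-98, -280, 0], [0, 0, 0]],
  ],
)

```text
clock: 4.0
tool_pos: [0.5127, -0.2668, 0.3026]
orientation: [0.0, 1.0, -0.0, 0.0]
force: [1.1, 0.7, 0.2]
width: 0.0
finger_force: 0.0
```

send_rows(
  rows=[
    [[-29, -83, 0], [0, 0, 0]],
    [[-29, -83, 0], [0, 0, 0]],
    [[-29, -83, 40], [0, 0, 0]],
    [[-29, -83, 80], [0, 0, 0]],
    [[-29, -83, 110], [0, 0, 0]],
  ],
)

```text
clock: 4.42
tool_pos: [0.5416, -0.3492, 0.1892]
orientation: [0.001, 1.0, 0.0, -0.0]
force: [0.2, -0.4, -1.6]
width: 0.0001
finger_force: 0.0
```

Run:
```python
from h import *
t=capture('top');s=capture('side');print(read_state()['tool_pos'])
for c in (t,s): print(proj(c,read_state()['tool_pos']))
cv2.imwrite('pics/z2.png',np.hstack([cv2.resize(t['image'][150:246,340:468],(400,300)),cv2.resize(s['image'][222:318,335:463],(400,300))])[:,:,::-1])
```

```text
[ 0.53811126 -0.34531251  0.18550804]
[421.26740687 196.93673311]
[422.74627618 269.31471787]
```

View pics/z2.png

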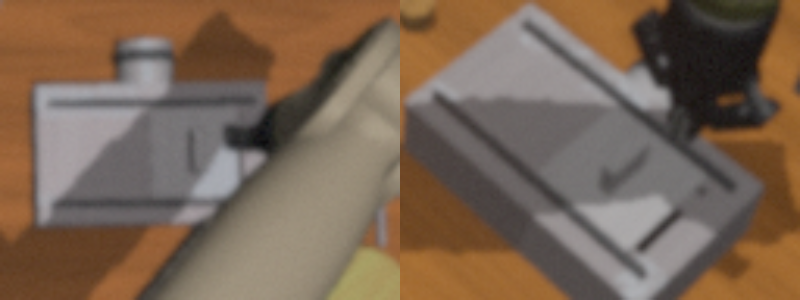

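The fingertips are right of the handle and clear of it. Next I descend and push toward +y.

send_rows(
  rows=[
    [[0, 0, 40], [0, 0, 0]],
    [[0, 0, 75], [0, 0, 0]],
    [[0, 0, 92], [0, 0, 0]],
    [[0, 0, 92], [0, 0, 0]],
  ],
)

```text
clock: 4.85
tool_pos: [0.5401, -0.3461, 0.0983]
orientation: [-0.0, 1.0, 0.002, -0.002]
force: [-0.3, -0.0, -0.1]
width: 0.0003
finger_force: 0.0
```

send_rows(
  rows=[
    [[0, 10, 0], [0, 0, 0]],
    [[0, 20, 0], [0, 0, 0]],
    [[0, 30, 0], [0, 0, 0]],
    [[0, 40, 0], [0, 0, 0]],
    [[0, 50, 0], [0, 0, 0]],
  ],
)

```text
clock: 5.27
tool_pos: [0.5424, -0.2967, 0.1024]
orientation: [-0.0, 1.0, -0.001, 0.001]
force: [0.3, -0.5, -0.1]
width: -0.0002
finger_force: 0.0
```

send_rows(
  rows=[
    [[0, 8, 0], [0, 0, 0]],
    [[0, 16, 0], [0, 0, 0]],
    [[0, 24, 0], [0, 0, 0]],
  ],
)

```text
clock: 5.52
tool_pos: [0.5416, -0.2727, 0.1009]
orientation: [-0.0, 1.0, -0.0, 0.0]
force: [0.2, -0.1, -0.1]
width: 0.0001
finger_force: 0.0
```

Run:
```python
from h import *
t=capture('top');s=capture('side');q=read_state();print(q['tool_pos'],q['force'],q['moment'])
for c in (t,s): print(proj(c,q['tool_pos']))
cv2.imwrite('pics/z3.png',np.hstack([cv2.resize(t['image'][150:246,340:468],(400,300)),cv2.resize(s['image'][222:318,335:463],(400,300))])[:,:,::-1])
```

```text
[ 0.5413854  -0.27211528  0.10063394] [-0.31589299  0.01441804 -0.23060267] [ 0.0781738 -0.0168912 -0.0313107]
[396.3170986  198.10613156]
[397.76716448 268.55858053]
```

View pics/z3.png

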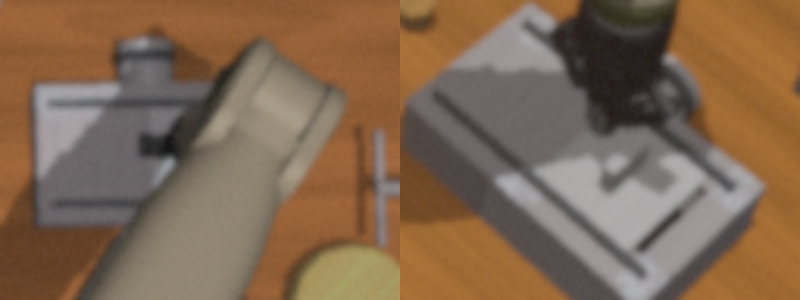

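The fingers ended beyond the handle without moving it, so my handle position or height is wrong. I'll work out the geometry from both views.

Run:
```python
from h import *
np.set_printoptions(precision=1,suppress=True)
t=capture('top');s=capture('side')
for z in (.084,.12):
  for y in (-.293,-.3):
    for dy in(-.007,.007):
      print(z,y+dy,'top',[proj(t,(x,y+dy,z)) for x in(.516,.566)],'side',[proj(s,(x,y+dy,z)) for x in(.516,.566)])
# bigger crop, side only with grid of predicted handle edges
im=s['image'];f=6;x0,y0=360,235
o=cv2.resize(im[y0:y0+85,x0:x0+110],None,fx=f,fy=f,interpolation=cv2.INTER_CUBIC)
for y,col in((-.295,(255,0,0)),):
  for z in(.084,.12):
    P=np.array([(proj(s,(.541+a*.025,y+b*.007,z))-[x0,y0])*f for a,b in((-1,-1),(1,-1),(1,1),(-1,1))]).astype(np.int32)
    cv2.polylines(o,[P],True,col,1)
p=(proj(s,read_state()['tool_pos'])-[x0,y0])*f;cv2.circle(o,tuple(p.astype(int).tolist()),4,(0,255,0),1)
cv2.imwrite('pics/z4.png',o[:,:,::-1])
```

```text
0.084 -0.3 top [array([403.1, 205.2]), array([402.8, 191.9])] side [array([398.5, 283.8]), array([410.7, 273.1])]
0.084 -0.286 top [array([399.3, 205.2]), array([399.1, 191.9])] side [array([394.6, 280.4]), array([406.8, 269.9])]
0.084 -0.307 top [array([404.9, 205.2]), array([404.6, 191.9])] side [array([400.4, 285.5]), array([412.6, 274.8])]
0.084 -0.293 top [array([401.2, 205.2]), array([400.9, 191.9])] side [array([396.5, 282.1]), array([408.7, 271.5])]
0.12 -0.3 top [array([405. , 204.5]), array([404.7, 191. ])] side [array([400. , 276.7]), array([412.5, 266. ])]
0.12 -0.286 top [array([401.2, 204.5]), array([400.9, 191. ])] side [array([396.1, 273.3]), array([408.6, 262.7])]
0.12 -0.307 top [array([406.9, 204.5]), array([406.6, 191. ])] side [array([402. , 278.4]), array([414.5, 267.6])]
0.12 -0.293 top [array([403.1, 204.5]), array([402.8, 191. ])] side [array([398.1, 275. ]), array([410.5, 264.3])]
```

View pics/z4.png

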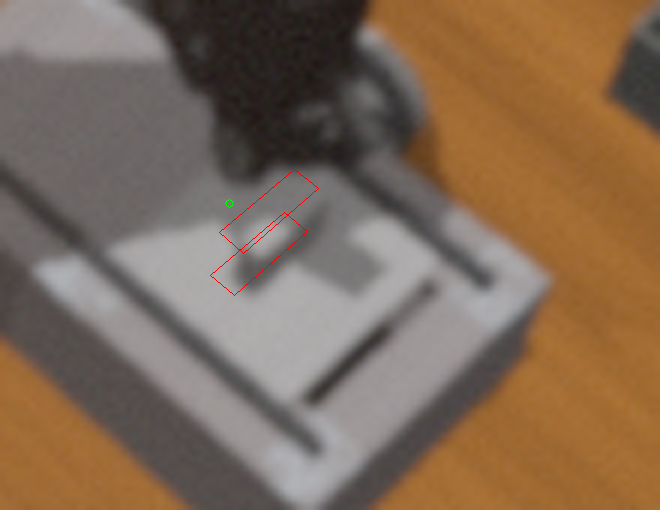

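send_rows(
  rows=[
    [[0, 0, 5], [0, 0, 0]],
    [[0, 0, 10], [0, 0, 0]],
    [[0, 0, 14], [0, 0, 0]],
    [[0, 0, 14], [0, 0, 0]],
  ],
)

```text
clock: 6.05
tool_pos: [0.5406, -0.2735, 0.0849]
orientation: [0.0, 1.0, 0.001, -0.001]
force: [-0.0, 0.6, -0.6]
width: -0.0002
finger_force: 0.0
```

send_rows(
  rows=[
    [[0, 0, 2], [0, 0, 0]],
    [[0, 0, 4], [0, 0, 0]],
    [[0, 0, 4], [0, 0, 0]],
  ],
)

```text
clock: 6.3
tool_pos: [0.5413, -0.2736, 0.0821]
orientation: [-0.0, 1.0, 0.0, -0.0]
force: [-0.2, 0.4, 0.1]
width: 0.0001
finger_force: 0.0
```

send_rows(
  rows=[
    [[0, 0, 2], [0, 0, 0]],
    [[0, 0, 4], [0, 0, 0]],
    [[0, 0, 4], [0, 0, 0]],
  ],
)

```text
clock: 6.55
tool_pos: [0.5413, -0.2735, 0.0782]
orientation: [-0.0, 1.0, 0.0, -0.0]
force: [-0.4, 0.4, -1.1]
width: -0.0
finger_force: 0.0
```

send_rows(
  rows=[
    [[0, 0, 2], [0, 0, 0]],
    [[0, 0, 4], [0, 0, 0]],
    [[0, 0, 4], [0, 0, 0]],
  ],
)

```text
clock: 6.8
tool_pos: [0.5413, -0.2735, 0.0741]
orientation: [-0.0, 1.0, 0.0, -0.0]
force: [0.6, -0.4, 0.0]
width: -0.0001
finger_force: 0.0
```

Run:
```python
from h import *
s=capture('side');t=capture('top');q=read_state();print(q['tool_pos'],q['force'],q['q'],proj(s,q['tool_pos']),proj(t,q['tool_pos']))
f=6;x0,y0=360,235
o=cv2.resize(s['image'][y0:y0+85,x0:x0+66],None,fx=f,fy=f,interpolation=cv2.INTER_CUBIC)
o2=cv2.resize(t['image'][160:245,360:426],None,fx=f,fy=f,interpolation=cv2.INTER_CUBIC)
cv2.imwrite('pics/z5.png',np.hstack([o,o2])[:,:,::-1])
```

```text
[ 0.54140748 -0.27358384  0.07445004] [ 0.24675056  0.41536226 -0.17761658] [-6.00209719e-01  4.38046964e-01 -9.15606298e-02  1.04144308e+00
  8.90359718e-05 -6.00408890e-01] [397.08142262 274.02095926] [395.453183   198.67426714]
```

View pics/z5.png

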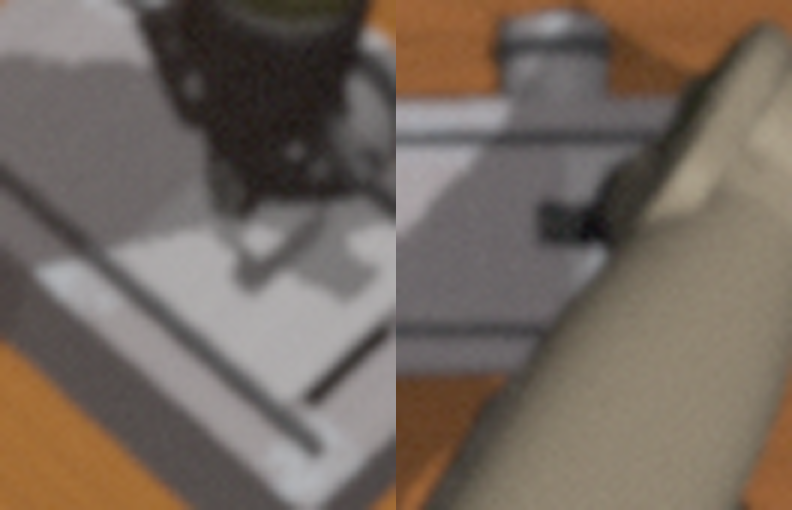

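No contact even at TCP 0.074, below the plate height, so the real tips sit above the reported TCP. In the picture the tip is about 4 px above its projection. I'll keep probing gently.

send_rows(
  rows=[
    [[0, 0, 2], [0, 0, 0]],
    [[0, 0, 4], [0, 0, 0]],
    [[0, 0, 4], [0, 0, 0]],
  ],
)

```text
clock: 7.15
tool_pos: [0.5413, -0.2735, 0.0701]
orientation: [-0.0, 1.0, 0.0, -0.0]
force: [0.5, -0.5, 0.1]
width: -0.0003
finger_force: 0.0
```

send_rows(
  rows=[
    [[0, 0, 2], [0, 0, 0]],
    [[0, 0, 4], [0, 0, 0]],
    [[0, 0, 4], [0, 0, 0]],
  ],
)

```text
clock: 7.4
tool_pos: [0.5412, -0.2735, 0.066]
orientation: [-0.0, 1.0, 0.0, -0.0]
force: [0.3, -0.3, 0.3]
width: 0.0003
finger_force: 0.0
```

send_rows(
  rows=[
    [[0, 0, 2], [0, 0, 0]],
    [[0, 0, 3], [0, 0, 0]],
    [[0, 0, 3], [0, 0, 0]],
  ],
)

```text
clock: 7.65
tool_pos: [0.5413, -0.2735, 0.0632]
orientation: [-0.0, 1.0, 0.0, -0.0]
force: [1.5, 0.1, -0.6]
width: 0.0002
finger_force: 0.0
```

send_rows(
  rows=[
    [[0, 0, 2], [0, 0, 0]],
    [[0, 0, 3], [0, 0, 0]],
    [[0, 0, 3], [0, 0, 0]],
  ],
)

```text
clock: 7.9
tool_pos: [0.5413, -0.2735, 0.0603]
orientation: [-0.0, 1.0, 0.0, -0.0]
force: [-0.2, -0.3, -0.1]
width: -0.0002
finger_force: 0.0
```

send_rows(
  rows=[
    [[0, 0, 2], [0, 0, 0]],
    [[0, 0, 3], [0, 0, 0]],
    [[0, 0, 3], [0, 0, 0]],
  ],
)

```text
clock: 8.15
tool_pos: [0.5413, -0.2735, 0.0572]
orientation: [-0.0, 1.0, 0.0, -0.0]
force: [-0.2, 0.1, -0.4]
width: 0.0002
finger_force: 0.0
```

Run:
```python
from h import *
s=capture('side');t=capture('top');q=read_state();print(q['tool_pos'],q['force'],q['q'],proj(s,q['tool_pos']),proj(t,q['tool_pos']))
cv2.imwrite('pics/z6.png',np.hstack([cv2.resize(s['image'][200:320,340:440],(500,600),interpolation=cv2.INTER_CUBIC)])[:,:,::-1])
```

```text
[ 0.54144818 -0.27359151  0.05749274] [-0.01863338 -0.45760067  0.95023869] [-6.00195836e-01  4.51194382e-01 -1.15472112e-01  1.00431183e+00
  1.14284084e-04 -6.00393922e-01] [396.40412235 277.24586691] [394.66011357 199.02770215]
```

View pics/z6.png

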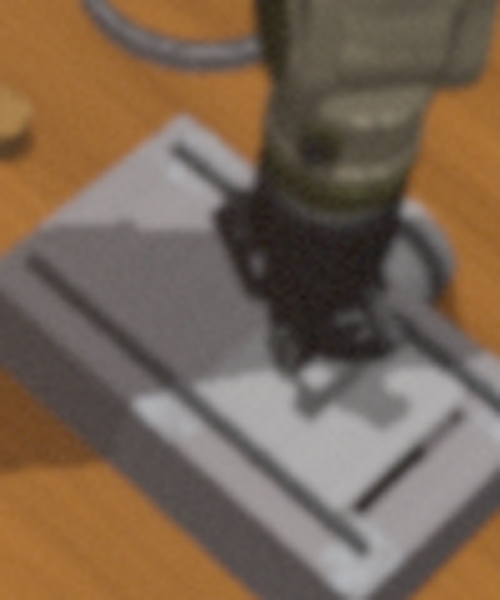

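Run:
```python
from h import *
s=capture('side');t=capture('top')
yv=np.array([.417,.909,0])
for P0,yv,xv in(((.239,.522,.203),np.array([.417,.909,0]),0),):
  for k in(-.05,0,.05):
    for dz in (0,.013,.033): print(k,dz,proj(s,P0+yv*k+[0,0,dz]).round(1),proj(t,P0+yv*k+[0,0,dz]).round(1))
a=cv2.imread('pics/side0.png');b=cv2.imread('pics/top0.png')
cv2.imwrite('pics/z7.png',np.hstack([cv2.resize(a[90:160,90:160],(400,400),interpolation=2),cv2.resize(b[260:320,140:200],(400,400),interpolation=2)]))
```

```text
-0.05 0 [150.3 157.5] [186.1 290.4]
-0.05 0.013 [149.  154.3] [185.1 290.8]
-0.05 0.033 [146.9 149.4] [183.5 291.5]
0 0 [149.8 147.2] [172.9 284.3]
0 0.013 [148.4 144.1] [171.8 284.7]
0 0.033 [146.4 139.2] [170.1 285.3]
0.05 0 [149.2 137.4] [159.8 278.3]
0.05 0.013 [147.9 134.3] [158.6 278.6]
0.05 0.033 [145.9 129.4] [156.7 279.2]
```

View pics/z7.png

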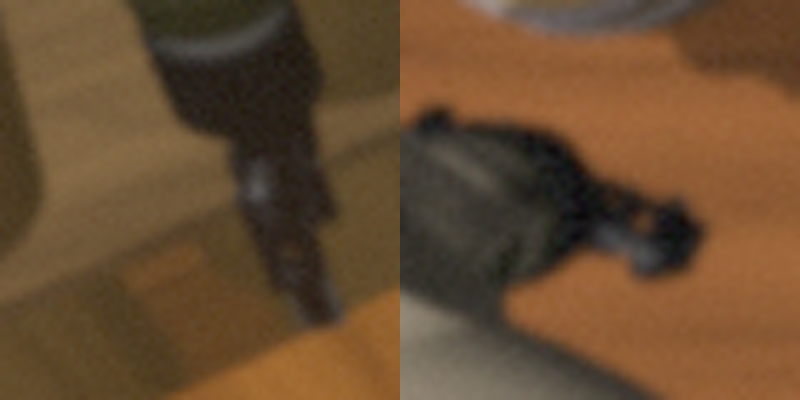

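At the start pose too, the tips appear about 25–30 mm above the reported TCP, so this is a consistent z offset. I'll confirm it by gentle contact.

send_rows(
  rows=[
    [[0, 0, 1], [0, 0, 0]],
    [[0, 0, 2], [0, 0, 0]],
    [[0, 0, 2], [0, 0, 0]],
  ],
)

```text
clock: 8.6
tool_pos: [0.5415, -0.2736, 0.0554]
orientation: [-0.0, 1.0, 0.0, 0.0]
force: [-0.9, 0.3, -0.7]
width: -0.0001
finger_force: 0.0
```

send_rows(
  rows=[
    [[0, 0, 1], [0, 0, 0]],
    [[0, 0, 2], [0, 0, 0]],
    [[0, 0, 2], [0, 0, 0]],
  ],
)

```text
clock: 8.85
tool_pos: [0.5416, -0.2737, 0.0553]
orientation: [-0.0, 1.0, -0.0, 0.0]
force: [-4.6, 2.1, 11.1]
width: -0.0
finger_force: 5.3
```

Contact came at reported 0.055 against the plate at 0.084, so real tip z = reported + 29 mm. I'll go back over the handle and push at the right height.

send_rows(
  rows=[
    [[0, 0, -35], [0, 0, 0]],
    [[0, 0, -64], [0, 0, 0]],
    [[0, -38, -64], [0, 0, 0]],
    [[0, -76, -64], [0, 0, 0]],
    [[0, -76, -64], [0, 0, 0]],
  ],
)

```text
clock: 9.27
tool_pos: [0.5422, -0.3563, 0.1184]
orientation: [0.002, 1.0, -0.003, 0.001]
force: [-0.3, -0.2, 0.0]
width: 0.0003
finger_force: 0.0
```

send_rows(
  rows=[
    [[0, 0, 30], [0, 0, 0]],
    [[0, 0, 49], [0, 0, 0]],
    [[0, 0, 49], [0, 0, 0]],
    [[0, 6, 49], [0, 0, 0]],
    [[0, 12, 49], [0, 0, 0]],
  ],
)

```text
clock: 9.68
tool_pos: [0.5418, -0.3375, 0.0694]
orientation: [0.0, 1.0, -0.0, 0.0]
force: [0.6, -0.4, 0.2]
width: 0.0002
finger_force: 0.0
```

send_rows(
  rows=[
    [[0, 5, 0], [0, 0, 0]],
    [[0, 10, 0], [0, 0, 0]],
    [[0, 15, 0], [0, 0, 0]],
    [[0, 20, 0], [0, 0, 0]],
    [[0, 25, 0], [0, 0, 0]],
  ],
)

```text
clock: 10.1
tool_pos: [0.5422, -0.3133, 0.0697]
orientation: [-0.0, 1.0, -0.001, 0.001]
force: [-1.1, -3.5, 2.5]
width: -0.0005
finger_force: 1.8
```

send_rows(
  rows=[
    [[0, 14, 0], [0, 0, 0]],
    [[0, 28, 0], [0, 0, 0]],
    [[0, 42, 0], [0, 0, 0]],
    [[0, 56, 0], [0, 0, 0]],
    [[0, 70, 0], [0, 0, 0]],
  ],
)

```text
clock: 10.52
tool_pos: [0.5416, -0.2417, 0.069]
orientation: [-0.0, 1.0, -0.0, 0.0]
force: [-0.9, -4.0, 3.3]
width: 0.0001
finger_force: 2.2
```

send_rows(
  rows=[
    [[0, 3, 0], [0, 0, 0]],
    [[0, 6, 0], [0, 0, 0]],
    [[0, 9, 0], [0, 0, 0]],
    [[0, 9, 0], [0, 0, 0]],
  ],
)

```text
clock: 10.85
tool_pos: [0.5414, -0.2327, 0.0683]
orientation: [-0.0, 1.0, 0.001, -0.0]
force: [0.5, -0.8, 0.3]
width: -0.0001
finger_force: 0.1
```

send_rows(
  rows=[
    [[0, 2, 0], [0, 0, 0]],
    [[0, 4, 0], [0, 0, 0]],
    [[0, 6, 0], [0, 0, 0]],
    [[0, 6, 0], [0, 0, 0]],
  ],
)

```text
clock: 11.18
tool_pos: [0.5414, -0.2285, 0.0683]
orientation: [0.0, 1.0, -0.001, -0.0]
force: [-0.5, -5.6, -1.4]
width: -0.0
finger_force: 2.7
```

send_rows(
  rows=[
    [[0, 1.5, 0], [0, 0, 0]],
    [[0, 3, 0], [0, 0, 0]],
    [[0, 3, 0], [0, 0, 0]],
  ],
)

```text
clock: 11.43
tool_pos: [0.5414, -0.2285, 0.0684]
orientation: [0.001, 1.0, -0.003, -0.0]
force: [-2.3, -14.3, -4.2]
width: -0.0003
finger_force: 6.8
```

The shutter is at its end stop (14 N, no motion). Now lift off and move to the knob.

send_rows(
  rows=[
    [[0, -10, 0], [0, 0, 0]],
    [[0, -10, -40], [0, 0, 0]],
    [[0, -10, -80], [0, 0, 0]],
    [[0, -10, -120], [0, 0, 0]],
    [[0, -10, -150], [0, 0, 0]],
  ],
)

```text
clock: 11.85
tool_pos: [0.5417, -0.2342, 0.2214]
orientation: [-0.0, 1.0, 0.001, 0.001]
force: [0.8, -0.3, -0.4]
width: -0.0
finger_force: 0.0
```

send_rows(
  rows=[
    [[0, 547, 0], [0, 0, 0]],
    [[0, 547, 0], [0, 0, 0]],
    [[0, 547, 0], [0, 0, 0]],
    [[0, 547, 0], [0, 0, 0]],
    [[0, 547, 0], [0, 0, 0]],
  ],
  jaw=0,
)

```text
clock: 12.27
tool_pos: [0.5406, -0.024, 0.2183]
orientation: [0.0, 1.0, 0.001, -0.0]
force: [0.5, -1.1, 0.3]
width: 0.0603
finger_force: 0.0
```

send_rows(
  rows=[
    [[0, 339, 0], [0, 0, 0]],
    [[0, 339, 0], [0, 0, 0]],
    [[0, 339, 0], [0, 0, 0]],
    [[0, 339, 0], [0, 0, 0]],
    [[0, 339, 0], [0, 0, 0]],
  ],
)

```text
clock: 12.68
tool_pos: [0.5402, 0.1845, 0.2183]
orientation: [-0.0, 1.0, 0.001, -0.001]
force: [1.0, -0.5, 0.0]
width: 0.0854
finger_force: 0.0
```

send_rows(
  rows=[
    [[0, 130, 0], [0, 0, 0]],
    [[0, 130, 0], [0, 0, 0]],
    [[0, 130, 0], [0, 0, 0]],
    [[0, 130, 0], [0, 0, 0]],
    [[0, 130, 0], [0, 0, 0]],
  ],
)

```text
clock: 13.1
tool_pos: [0.54, 0.3149, 0.2174]
orientation: [-0.002, 1.0, 0.0, -0.001]
force: [0.5, -0.9, 0.2]
width: 0.0854
finger_force: 0.0
```

Run:
```python
from h import *
np.set_printoptions(precision=3,suppress=True)
s=capture('side');t=capture('top');q=read_state();p=np.array(q['tool_pos']);print(p,q['orientation'],q['q'],q['width'])
for cam,c in (('top',t),('side',s)):
  for n in ['shutter_handle','toggle_tip','knob_top']:
    for m in silhouettes(n,cam)[:2]:
        ys,xs=np.nonzero(m['pixels']);print(n,cam,round(m['confidence'],2),xs.min(),xs.max(),ys.min(),ys.max(),xs.mean().round(1),ys.mean().round(1))
print('handle pos',[w(t,d['at']) for d in search_frame('shutter_handle','top')],'tip proj+29,+42',proj(s,p+[0,0,.029]),proj(s,p+[0,.05,.042]),proj(s,p+[0,-.05,.042]))
A=lambda im,x,y,W,H:cv2.resize(im[y:y+H,x:x+W],(400,300),interpolation=2)
cv2.imwrite('pics/z8.png',np.vstack([np.hstack([A(t['image'],215,140,120,90),A(t['image'],335,150,100,75)]),np.hstack([A(s['image'],235,100,140,105),A(s['image'],335,222,128,96)])])[:,:,::-1])
```

```text
[0.541 0.312 0.218] [-0.     1.    -0.    -0.001] [0.394 0.411 0.225 1.386 0.    0.393] 0.08524680526759244
shutter_handle top 0.72 365 390 184 212 377.2 198.0
shutter_handle top 0.37 233 244 198 206 238.5 202.0
toggle_tip top 0.56 275 279 187 197 276.7 191.8
knob_top top 0.45 232 244 198 206 237.8 201.7
knob_top top 0.4 303 338 124 160 321.9 131.9
shutter_handle side 0.83 357 405 238 279 380.9 258.1
shutter_handle side 0.51 261 278 148 165 269.4 156.9
toggle_tip side 0.64 297 306 167 185 301.3 177.0
handle pos [array([ 0.541, -0.2  ,  0.084])] tip proj+29,+42 [264.39  126.481] [254.585 115.912] [273.562 130.732]
```

View pics/z8.png

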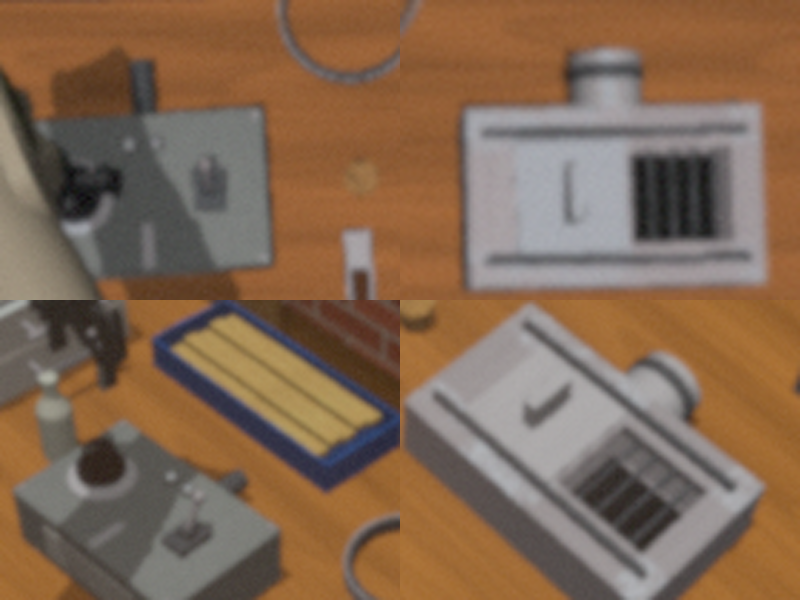

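Shutter is open with the grille exposed, the toggle is still on, and the gripper's tips match the projection with the 29 mm correction. Descend over the knob.

send_rows(
  rows=[
    [[0, 0, 35], [0, 0, 0]],
    [[0, 0, 70], [0, 0, 0]],
    [[0, 0, 100], [0, 0, 0]],
    [[0, 0, 120], [0, 0, 0]],
    [[0, 0, 120], [0, 0, 0]],
  ],
)

```text
clock: 13.97
tool_pos: [0.5381, 0.31, 0.0935]
orientation: [0.0, 1.0, -0.002, -0.004]
force: [-0.9, -0.3, -0.3]
width: 0.0855
finger_force: 0.0
```

send_rows(
  rows=[
    [[0, 0, 9], [0, 0, 0]],
    [[0, 0, 18], [0, 0, 0]],
    [[0, 0, 18], [0, 0, 0]],
  ],
)

```text
clock: 14.22
tool_pos: [0.5416, 0.3119, 0.0803]
orientation: [0.0, 1.0, 0.0, 0.0]
force: [0.6, 0.1, -0.2]
width: 0.0856
finger_force: 0.0
```

send_rows(
  rows=[
    [[0, 0, 0], [0, 0, 0]],
    [[0, 0, 0], [0, 0, 0]],
    [[0, 0, 0], [0, 0, 0]],
    [[0, 0, 0], [0, 0, 0]],
    [[0, 0, 0], [0, 0, 0]],
  ],
  jaw=1,
  force=25,
)

```text
clock: 14.63
tool_pos: [0.5423, 0.3172, 0.0831]
orientation: [-0.002, 1.0, 0.005, 0.001]
force: [-2.9, 13.6, 5.3]
width: 0.0371
finger_force: 28.4
```

send_rows(
  rows=[
    [[0, 0, 0], [0, 0, 0]],
    [[0, 0, 0], [0, 0, 0]],
    [[0, 0, 0], [0, 0, 0]],
    [[0, 0, 0], [0, 0, 0]],
    [[0, 0, 0], [0, 0, 0]],
  ],
)

```text
clock: 15.05
tool_pos: [0.5423, 0.3172, 0.0832]
orientation: [-0.002, 1.0, 0.005, 0.002]
force: [-1.6, 13.0, 5.5]
width: 0.0373
finger_force: 28.4
```

Gripped at width 37 mm. A 13 N side force says the knob is about 5 mm further in +y, which matches the top camera's 0.317. Recentre, then push in.

send_rows(
  rows=[
    [[0, 3, 0], [0, 0, 0]],
    [[0, 5.5, 0], [0, 0, 0]],
    [[0, 5.5, 0], [0, 0, 0]],
  ],
)

```text
clock: 15.3
tool_pos: [0.5423, 0.3173, 0.0824]
orientation: [-0.0, 1.0, -0.001, 0.001]
force: [-1.5, -3.0, 5.8]
width: 0.0375
finger_force: 28.5
```

send_rows(
  rows=[
    [[0, 0, 3], [0, 0, 0]],
    [[0, 0, 6], [0, 0, 0]],
    [[0, 0, 9], [0, 0, 0]],
    [[0, 0, 12], [0, 0, 0]],
    [[0, 0, 12], [0, 0, 0]],
  ],
)

```text
clock: 15.72
tool_pos: [0.5428, 0.3176, 0.0746]
orientation: [-0.0, 1.0, 0.001, 0.003]
force: [-7.6, -5.1, 26.1]
width: 0.037
finger_force: 30.7
```

Fully in (8 mm, bottomed). Turn clockwise (+tool z).

send_rows(
  rows=[
    [[0, 0, -1], [0, 0, 0.12]],
    [[0, 0, -1], [0, 0, 0.24]],
    [[0, 0, -1], [0, 0, 0.36]],
    [[0, 0, -1], [0, 0, 0.48]],
    [[0, 0, -1], [0, 0, 0.6]],
  ],
  force=45,
)

```text
clock: 16.13
tool_pos: [0.5432, 0.3192, 0.0748]
orientation: [0.298, 0.955, 0.003, 0.002]
force: [-4.0, 0.1, 19.6]
width: 0.0367
finger_force: 43.3
```

send_rows(
  rows=[
    [[0, 0, 0], [0, 0, 0.12]],
    [[0, 0, 0], [0, 0, 0.24]],
    [[0, 0, 0], [0, 0, 0.36]],
    [[0, 0, 0], [0, 0, 0.48]],
    [[0, 0, 0], [0, 0, 0.58]],
  ],
)

```text
clock: 16.55
tool_pos: [0.5446, 0.3202, 0.0748]
orientation: [0.558, 0.83, 0.005, 0.002]
force: [-1.3, 3.2, 16.6]
width: 0.0365
finger_force: 43.1
```

Run:
```python
from h import *
np.set_printoptions(precision=3,suppress=True)
q=read_state();print(q['tool_pos'],q['force'],q['moment'],q['q'],Rot.from_quat(q['orientation']).as_matrix()[:,1])
```

```text
[0.545 0.32  0.075] [-1.294  3.159 16.592] [0.524 0.35  0.059] [ 0.404  0.474 -0.033  1.054  0.002  1.588] [0.926 0.377 0.01 ]
```

send_rows(
  rows=[
    [[0, 0, 0], [0, 0, 0.1]],
    [[0, 0, 0], [0, 0, 0.2]],
    [[0, 0, 0], [0, 0, 0.25]],
    [[0, 0, 0], [0, 0, 0.25]],
  ],
)

```text
clock: 16.88
tool_pos: [0.5453, 0.3211, 0.0745]
orientation: [0.655, 0.755, 0.006, 0.001]
force: [1.0, 5.7, 13.3]
width: 0.0368
finger_force: 44.1
```

Run:
```python
from h import *
q=read_state();print(q['tool_pos'],q['force'],q['moment'],q['q'][5],Rot.from_quat(q['orientation']).as_matrix()[:,1])
```

```text
[0.54525061 0.32105008 0.07454225] [ 0.98931884  5.65035624 13.28456399] [ 0.998219   -0.19404682  0.67297546] 1.8330865002880052 [0.9899301  0.14117135 0.01044287]
```

The end stop is reached (0.67 N m). Ease off, let it spring out, then release and retreat.

send_rows(
  rows=[
    [[0, 0, 0], [0, 0, -0.04]],
    [[0, 0, -4], [0, 0, -0.04]],
    [[0, 0, -8], [0, 0, -0.04]],
    [[0, 0, -11], [0, 0, -0.04]],
    [[0, 0, -11], [0, 0, -0.04]],
  ],
)

```text
clock: 17.3
tool_pos: [0.545, 0.321, 0.0827]
orientation: [0.64, 0.769, 0.005, 0.001]
force: [5.1, 7.9, -1.4]
width: 0.0362
finger_force: 48.9
```

send_rows(
  rows=[
    [[0, 0, 0], [0, 0, 0]],
    [[0, 0, 0], [0, 0, 0]],
    [[0, 0, 0], [0, 0, 0]],
    [[0, 0, 0], [0, 0, 0]],
    [[0, 0, 0], [0, 0, 0]],
  ],
  jaw=0,
)

```text
clock: 17.72
tool_pos: [0.5411, 0.3173, 0.0806]
orientation: [0.64, 0.768, -0.0, -0.0]
force: [0.7, -0.1, -0.0]
width: 0.0854
finger_force: 0.0
```

send_rows(
  rows=[
    [[0, 0, 0], [0, 0, 0]],
    [[0, 0, -20], [0, 0, 0]],
    [[0, 0, -55], [0, 0, 0]],
    [[0, 0, -95], [0, 0, 0]],
    [[0, 0, -135], [0, 0, 0]],
  ],
)

```text
clock: 18.13
tool_pos: [0.5405, 0.317, 0.2164]
orientation: [0.64, 0.768, -0.001, -0.0]
force: [2.2, 1.3, 0.1]
width: 0.0855
finger_force: 0.0
```

send_rows(
  rows=[
    [[100, 0, -40], [0, 0, 0]],
    [[100, -40, -40], [0, 0, 0]],
    [[100, -120, -40], [0, 0, 0]],
    [[100, -160, -40], [0, 0, 0]],
    [[100, -160, -40], [0, 0, 0]],
  ],
)

```text
clock: 18.55
tool_pos: [0.3814, 0.3877, 0.2543]
orientation: [0.64, 0.768, 0.0, -0.0]
force: [-1.2, 0.4, -0.2]
width: 0.0852
finger_force: 0.0
```

Run:
```python
from h import *
s=capture('side');t=capture('top');q=read_state();print(q['tool_pos'],q['force'],q['clock'])
for n in ['knob_top','toggle_tip']:
    for m in silhouettes(n,'side')[:1]:
        ys,xs=np.nonzero(m['pixels']);print(n,round(m['confidence'],2),xs.min(),xs.max(),ys.min(),ys.max(),xs.mean().round(1),ys.mean().round(1))
A=lambda im,x,y,W,H:cv2.resize(im[y:y+H,x:x+W],(400,300),interpolation=2)
cv2.imwrite('pics/z9.png',np.vstack([np.hstack([A(t['image'],215,160,60,45),cv2.resize(t['image'],(400,300))]),np.hstack([A(s['image'],250,135,60,45),cv2.resize(s['image'],(400,300))])])[:,:,::-1])
```

```text
[0.37675056 0.38674356 0.2554649 ] [0.65976521 0.22814657 0.75874454] 18.65
knob_top 0.77 262 278 148 165 269.9 156.9
toggle_tip 0.59 332 344 218 232 338.1 224.8
```

View pics/z9.png

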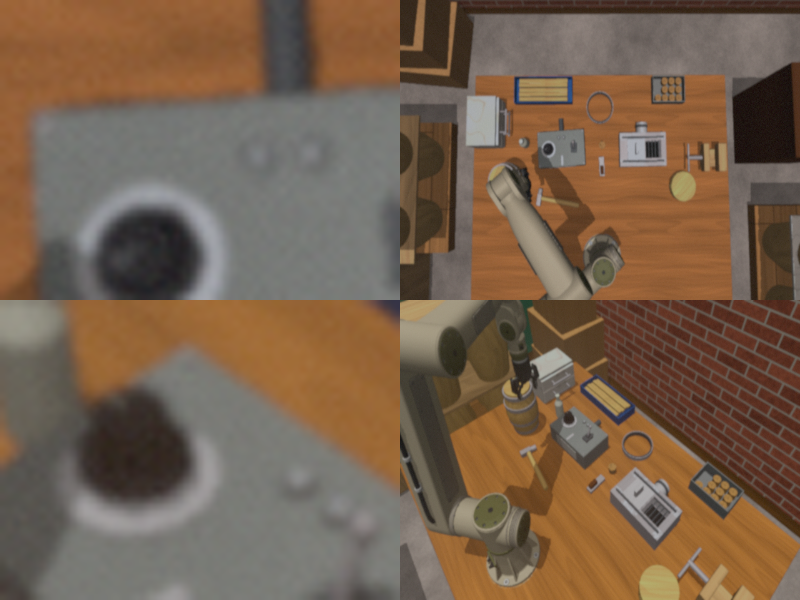

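The knob is back out, on the same pixels as at the start, and it had turned freely for 1.2 rad up to the end-stop torque. The shutter is open, the toggle is on, and the arm is clear.

```bash
python3 -c "
from workcell import *
print(finish_job())"
```

```text
the job is handed in; nothing more can be done
None
```

I handed the job in (`finish_job()` gave no verdict): the shutter is open to its stop, the toggle was already on and left alone, and the knob was pushed in, turned clockwise to its end stop and sprung back out.

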